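# Stand the toppled seasonings up in their lane

## Robot

A 6-joint arm with a two-finger parallel gripper is mounted at the origin on the work surface. World frame = base frame: x ahead of the robot, y to its left, z up, the work surface at z = 0. Lengths are in m, angles in rad, forces in N, time in s.
With the tool pointing down it reaches from about 0.375 to 0.9 m from the base axis. Payload 3.1 kg.
Tool frame: the origin (TCP) lies between the finger pads; the fingertips stand 22 mm ahead of it and the grasp point (between the pads) lies 3 mm ahead of it; z points along the fingers, y is the line along which they close (so a half turn about z gives the same grasp; the last joint's range is limited). The gripper opens to 87 mm and grips with 3 to 60 N. Pads are 19 mm wide; open, the fingers measure 117 mm over their backs; the gripper's body (75 mm by 190 mm) begins 51 mm behind the grasp point.
Start: joints at [-1.425, 0.527, 1.433, -0, 1.181, -0.178], TCP at [0.199, -0.592, 0.245] pointing down, gripper open.
Joint ranges: [-3.08, 3.08], [-0.75, 2.2], [0.22, 2.44], [-1.43, 4.57], [0, 2.65], [-2.85, 2.85]. Speed limits (rad/s): [2.79, 2.79, 3.14, 3.14, 3.14, 3.14].

## Interface

Orientations are given as a unit quaternion [x, y, z, w].
In Python, from rig import get_obs, camera, get_calibration, hand_in, cut_out gives the robot as it stands.
- The arm moves only by the shell command python3 -m inch 'ROWS' [OPENING] [FORCE]. ROWS is JSON, one flat list of numbers, 6 for each row, row after row: the shift along the tool's x, y, z scaled (see below), then the turn, a rotation vector about the tool's x, y, z scaled (see below). A call has 1 to 20 rows; each row is the pose to reach, as a shift and turn from the pose commanded when the call began, along the tool's axes at that moment; what a row does not reach only later rows make up. The controller multiplies each number of a shift by 0.08 m and each number of a turn by 90 degrees. A row lasts 1/12 s, in which the tool goes at most 41.7 mm and 7.16 degrees, less where a joint would pass 70% of its speed; a pose out of reach is approached as far as the arm can. A call with a number of a shift or a turn outside -1 to 1 is refused whole. A call with a gripper value outside its range is refused whole. OPENING is the finger opening in mm, from 0 to 87, set as the call begins (- or left out, the last holds). The fingers move at their own pace and stop on an object; FORCE is the grip in N (left out, the last holds). Time passes only in rows, so rows that repeat a pose let the fingers close. It gives the time, the measured TCP pose, the force, the opening and the grip force at its end, in the units of the state.
- get_obs(): the state, without advancing time (a new reading comes with each control period).
- camera(name): name is "scene" or "top"; returns the picture (420x560x3 uint8, red, green, blue); there is no depth.
- get_calibration(name): a dict with "vertical_fov" (degrees; the focal length in pixels is half the picture's height over the tangent of half this angle, whatever the lens; pixels are square), "cx", "cy" (the principal point, pixels), "D" ([k1, k2, p1, p2, k3] as OpenCV has them; the pictures are not rectified), "T" (4x4, takes a point from camera to world coordinates). Camera axes: x right, y down, z forward; pixel columns grow to the right and rows downward; lengths in m; the calibration is good to about 2 mm. A picture is of the moment at which its call begins. get_calibration takes no time and is no camera call.
- hand_in(): hands the job in; it is judged then, once.
Trained networks look in the newest picture that a camera, given by its name, has taken for a name from the list of things; names that differ only in an ending like _2 or _b are one class to them, and where a whole thing is asked for, a point or a joint stands for the part that bears it (a point fixed in the world has none). Each returns a list of dicts, best first, with "conf" (0 to 1); they miss things now and then, are a little off and sometimes report something else, mostly with a low value. They report only what shows in the picture. A call takes as long as a camera call.
- cut_out(camera, thing): "region" (420x560 bool, what is visible of it) and "bbox" ([left, top, right, bottom] in pixels, round what is visible of it).
The state is a dict: "time": time; "q": joint angles; "joint_velocities": joint speeds; "joint_torque": joint torques, N m; "position": TCP position; "tool_rot": TCP orientation; "ft_force": force on the tool from outside, world axes, zero at the start; "moment": the same for the moment, N m; "grip_width": finger opening in m; "grip_force": force on a finger pad.
Only numpy, scipy, OpenCV 4.12 (cv2) and the standard library are available. Lean on these libraries where they do the work, as an engineer would, in place of code of your own. Each camera call takes 0.05 s, during which the arm holds its last target. There are 200 camera calls.

## Task

A carton and a shaker in the seasoning rack by the rice cooker have toppled sideways over the low plates of their bays. Tip each of them back up so that both stand upright on their feet, each in its own bay, and let go; tip them up in place rather than lifting them out of the rack. Leave the other containers in the rack and the two bowls beside it where they are.

Things in the scene. Friction and masses are not known exactly. Their poses are not given: they have to be found in the camera images.
- rack: Fixed steel seasoning rack: one straight lane 560 x 72 mm, place and yaw vary. Origin: centre of its underside on the counter; y along the lane, x across, z up. Floor 4 mm thick; side rails 30 mm high, inner width 64 mm. Upright cross plates 4 mm thick, heights from the counter, split it into bays. End bays: y -276 to -214 and 200 to 276 mm, one small container in each.
- bay1 (a point): First big bay, centre of its floor; y -210 to -120 mm in the rack's frame, between a high plate (64 mm tall) at its -y end and a low plate (54 mm) at its +y end. Carton or shaker has its foot here (which is which varies) and leans about 45 degrees to the rack's +y over the low plate's edge, the raised back edge of its bottom at the high plate, its top over the gap beyond.
- bay2 (a point): Second big bay, centre of its floor; y -35 to 55 mm in the rack's frame, plates as for bay1; the other of carton and shaker leans from it likewise. In both: pushed at its top towards -y the item turns up, its back edge sliding down the high plate, and drops onto its foot once within about 15 degrees of upright; the high plate stops it going over backwards.
- gap1 (a point): Centre of the floor of the spare bay beyond bay1, y -116 to -39 mm in the rack's frame, with the salt pot in it. The first leaning item's top hangs over it. Once the item of bay2 stands upright, almost no room is left there for fingers between the two.
- gap2 (a point): Centre of the floor of the empty spare bay beyond bay2, y 59 to 196 mm in the rack's frame; a low plate (54 mm) and the end bay lie beyond it. The second leaning item's top hangs over it.
- carton_center (a point): Centre (half-way up, on the axis) of the green drink-type carton with a white band, a plain square prism 56 x 56 x 185 mm, about 0.2 to 0.45 kg. Its own z points from foot to top, so z is vertical and the centre 96.5 mm above the counter when it stands in the rack; x lies across the lane and y along it.
- shaker_center (a point): Centre (half-way up, on the axis) of the red square shaker with a white top, a plain square prism 56 x 56 x 165 mm, about 0.18 to 0.36 kg. Axes as for the carton; it stands with its centre 86.5 mm above the counter.
- amber_jar: Brown glass jar, 52 mm across and 100 mm tall, standing in one of the two end bays. Origin: centre of its underside.
- blue_can: Blue can, 52 mm across and 85 mm tall, standing in the other end bay (the two may be swapped). Origin: centre of its underside.
- salt_pot: Small white ceramic salt pot, 44 mm across and 36 mm tall, standing in the spare bay under the leaning top of the first item. Origin: centre of its underside.
- rice_bowl: White ceramic bowl, 116 mm across and 55 mm tall, on the counter beside the rack on its +x side. Origin: centre of its underside.
- blue_bowl: Blue ceramic bowl, 116 mm across and 55 mm tall, on the counter beside the rack on its -x side. Origin: centre of its underside.

How it is judged:
By the outcome, as a careful person would: the job done as asked, in the order asked, and still so for the second after the job is handed in, with the robot touching nothing.
It also fails if it takes over 50 s, if anything falls off the work surface, if the arm or the gripper's body presses on something with over 40 N, if the wrist force passes 120 N, or if a joint passes its speed limit or range.

## Working session

There is one attempt and no reset: what is moved stays moved. The work goes in short steps, Python scripts to look and compute and a shell command to move; the robot and the scene stay as the last step left them, time stands still between calls to the robot, and variables do not carry over. Pictures are saved under pics/ and viewed, at most 10 in all, crops included, and the job is handed in when it is done.

```bash
mkdir -p pics; python3 - <<'E'
from rig import *
import cv2,numpy as np
a=camera("scene");b=camera("top")
cv2.imwrite("pics/a.png",a[...,::-1]);cv2.imwrite("pics/b.png",b[...,::-1])
for n in("scene","top"):
    c=get_calibration(n);print(n,c["vertical_fov"],c["cx"],c["cy"],c["D"],np.round(c["T"],3).tolist())
for t in["rack","carton_center","shaker_center","salt_pot","rice_bowl","blue_bowl","amber_jar","blue_can"]:
    for n in("top",):
        print(t,n,[(round(d["conf"],2),np.round(d["bbox"]).tolist()) for d in cut_out(n,t)[:2]])
o=get_obs();print(o)
E
```

```text
scene 50.366001089112736 267.64066522765654 211.77584294006635 [-0.02489046  0.          0.          0.          0.        ] [[0.266, 0.627, -0.732, 1.239], [0.964, -0.175, 0.2, -0.207], [-0.002, -0.759, -0.651, 0.722], [0.0, 0.0, 0.0, 1.0]]
top 55.05812101317318 284.08429011059656 209.0172717552598 [-0.03118734  0.          0.          0.          0.        ] [[-0.001, -0.987, 0.162, 0.421], [-1.0, -0.001, -0.01, 0.003], [0.01, -0.162, -0.987, 0.796], [0.0, 0.0, 0.0, 1.0]]
rack top [(0.57, [148.0, 176.0, 455.0, 272.0])]
carton_center top [(0.6, [324.0, 183.0, 416.0, 226.0]), (0.54, [151.0, 176.0, 453.0, 275.0])]
shaker_center top [(0.67, [229.0, 208.0, 322.0, 246.0])]
salt_pot top [(0.39, [326.0, 207.0, 329.0, 227.0])]
rice_bowl top [(0.86, [254.0, 138.0, 316.0, 196.0])]
blue_bowl top [(0.95, [275.0, 253.0, 336.0, 318.0])]
amber_jar top [(0.76, [158.0, 230.0, 193.0, 260.0])]
blue_can top [(0.74, [415.0, 180.0, 448.0, 215.0])]
{'time': 0.5, 'q': array([-1.42551457e+00,  5.27511845e-01,  1.43277156e+00, -3.02205878e-05,
        1.18142119e+00, -1.78491173e-01]), 'joint_velocities': array([-0.00078359, -0.00256386,  0.00025985, -0.00024089,  0.00012869,
        0.00040273]), 'joint_torque': array([-6.77015378e-04, -4.39604259e+01, -1.76790154e+01,  6.33290433e-02,
        5.15624892e-02, -5.11569760e-05]), 'position': array([ 0.19885658, -0.59244914,  0.24451828]), 'tool_rot': array([ 9.86924053e-01,  1.61185952e-01, -1.30476335e-05, -5.61962073e-05]), 'ft_force': array([0.61749643, 0.32357451, 0.57423037]), 'moment': array([ 0.00806654, -0.00363057, -0.0309568 ]), 'grip_force': 0.0, 'grip_width': 0.08698075847214397}
```

View pics/a.png

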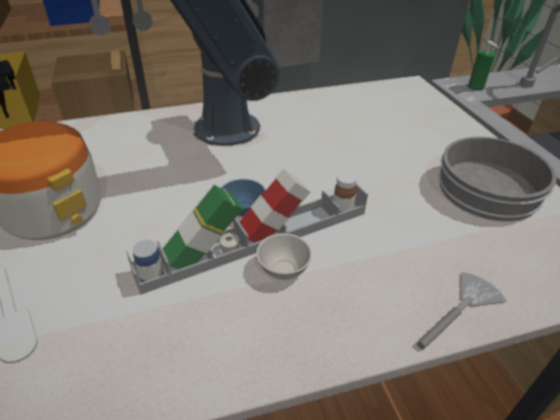

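View pics/b.png

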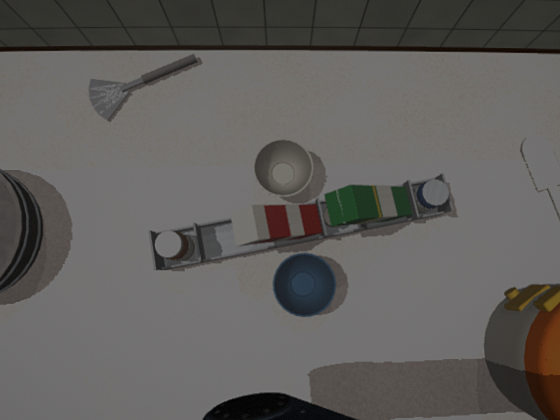

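The scene view shows both items leaning to world +y, with the carton (green, near 200,230) in bay1 and the shaker (red, near 275,205) in bay2. In the top view the lane runs from the can (433,193) to the jar (171,243), so rack +y is roughly world +y. I'll do the carton first and zoom in to fit the rack pose.

```bash
cat > h.py <<'E'
from rig import *
import cv2,numpy as np
def cam(n):
    c=get_calibration(n);f=210/np.tan(np.radians(c["vertical_fov"]/2))
    return np.array([[f,0,c["cx"]],[0,f,c["cy"]],[0,0,1]]),np.array(c["D"]),np.array(c["T"])
def px2w(n,uv,z):
    K,D,T=cam(n);p=cv2.undistortPoints(np.array([[uv]],float),K,D)[0,0]
    d=T[:3,:3]@[p[0],p[1],1];return T[:3,3]+d*(z-T[2,3])/d[2]
def w2px(n,P):
    K,D,T=cam(n);R=T[:3,:3].T
    return cv2.projectPoints(np.array(P,float).reshape(-1,1,3),cv2.Rodrigues(R)[0],-R@T[:3,3],K,D)[0][:,0]
def r2w(p,pose):
    x,y,a=pose;p=np.array(p,float);c,s=np.cos(a),np.sin(a)
    return np.stack([x+c*p[:,0]-s*p[:,1],y+s*p[:,0]+c*p[:,1],p[:,2]],1)
E
python3 - <<'E'
from h import *
j=px2w("top",(170.5,243),.104);k=px2w("top",(433.5,193),.089);print(j,k)
d=j-k;a=np.arctan2(-d[0],d[1]);print(a)
u=np.array([-np.sin(a),np.cos(a)])
c=(j+k)[:2]/2-u*(238-245)/2*.001
pose=(c[0],c[1],a);print(pose,np.hypot(*d[:2]))
s=2.6;b=cv2.imread("pics/b.png")[165:280,145:460]
b=cv2.resize(b,None,fx=2.5,fy=2.5,interpolation=cv2.INTER_CUBIC);b=cv2.convertScaleAbs(b,alpha=1.4)
q=[(sx*.036,sy*.28,.030) for sx,sy in((1,1),(1,-1),(-1,-1),(-1,1))]
p=(w2px("top",r2w(q,pose))-[145,165])*2.5
cv2.polylines(b,[p.astype(int)],True,(0,0,255),1)
for yy,h in((-.212,.064),(-.118,.054),(-.037,.064),(.057,.054),(.198,.054)):
    p=(w2px("top",r2w([(.032,yy,h),(-.032,yy,h)],pose))-[145,165])*2.5
    cv2.polylines(b,[p.astype(int)],False,(255,0,255),1)
cv2.imwrite("pics/c.png",b)
E
```

```text
[0.47489404 0.19116406 0.104     ] [ 0.56613642 -0.27394097  0.089     ]
0.19371581240583033
(np.float64(0.5198414595659139), np.float64(-0.03795392443334583), np.float64(0.19371581240583033)) 0.47397031571583526
```

View pics/c.png

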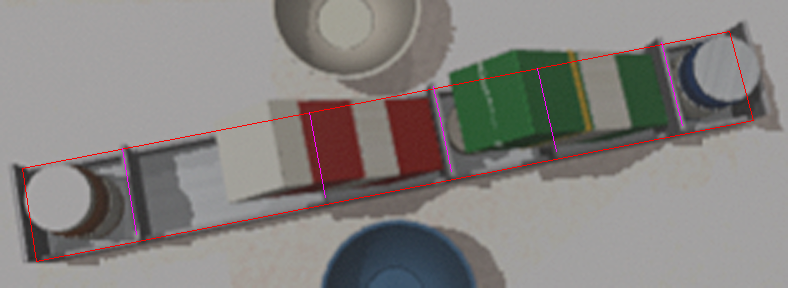

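The overlay matches the rails and plates to about 2 mm, so the rack pose is about (0.520, -0.038, yaw 0.19). Now I'll move above gap1 at travel height.

```bash
python3 -m inch '[0.998,-0.852,0,0,0,0, 0.998,-0.852,0,0,0,0, 0.998,-0.852,0,0,0,0]' 20 20
python3 -m inch '[0.998,-0.852,0,0,0,0, 0.998,-0.852,0,0,0,0, 0.998,-0.852,0,0,0,0]'
python3 -m inch '[0.998,-0.852,0,0,0,0, 0.998,-0.852,0,0,0,0, 0.998,-0.852,0,0,0,0]'
python3 -m inch '[0.998,-0.852,0,0,0,0, 0.998,-0.852,0,0,0,0, 0.998,-0.852,0,0,0,0]'
python3 -m inch '[0.998,-0.852,0,0,0,0, 0.998,-0.852,0,0,0,0, 0.998,-0.852,0,0,0,0]'
python3 -m inch '[0.998,-0.852,0,0,0,0, 0.998,-0.852,0,0,0,0, 0.998,-0.852,0,0,0,0, 0.998,-0.852,0,0,0,0]'
python3 -m inch '[0,0,0,0,0,-0.918, 0,0,0,0,0,-0.918, 0,0,0,0,0,-0.918, 0,0,0,0,0,-0.918, 0,0,0,0,0,-0.918, 0,0,0,0,0,-0.918, 0,0,0,0,0,-0.918, 0,0,0,0,0,-0.918, 0,0,0,0,0,-0.918, 0,0,0,0,0,-0.918, 0,0,0,0,0,-0.918, 0,0,0,0,0,-0.918, 0,0,0,0,0,-0.918]'
```

```text
time: 0.75
position: [0.254, -0.4983, 0.2441]
tool_rot: [0.987, 0.161, 0.0, -0.002]
ft_force: [-1.3, 0.5, -0.2]
grip_width: 0.0746
grip_force: 0.0
time: 1.0
position: [0.308, -0.408, 0.2444]
tool_rot: [0.987, 0.162, 0.0, -0.002]
ft_force: [-0.8, 0.1, 0.1]
grip_width: 0.0547
grip_force: 0.0
time: 1.25
position: [0.3618, -0.3184, 0.2446]
tool_rot: [0.987, 0.162, 0.0, -0.001]
ft_force: [0.6, 0.3, -0.6]
grip_width: 0.0349
grip_force: 0.0
time: 1.5
position: [0.4159, -0.2288, 0.2447]
tool_rot: [0.987, 0.162, 0.0, -0.001]
ft_force: [-0.4, 0.3, 0.6]
grip_width: 0.0219
grip_force: 0.0
time: 1.75
position: [0.4703, -0.139, 0.2449]
tool_rot: [0.987, 0.162, 0.001, -0.0]
ft_force: [-0.1, 0.2, 0.2]
grip_width: 0.02
grip_force: 0.0
time: 2.08
position: [0.525, -0.0487, 0.2449]
tool_rot: [0.987, 0.164, 0.001, -0.0]
ft_force: [-0.0, 0.4, 0.9]
grip_width: 0.0202
grip_force: 0.0
time: 3.17
position: [0.5225, -0.0532, 0.2446]
tool_rot: [0.635, 0.773, -0.0, 0.0]
ft_force: [-0.3, 0.1, -1.2]
grip_width: 0.02
grip_force: 0.0
```

```bash
python3 -m inch '[0,0,0.4,0,0,0, 0,0,0.8,0,0,0, 0,0,0.8,0,0,0]'
python3 -m inch '[0,0,0.25,0,0,0, 0,0,0.48,0,0,0, 0,0,0.48,0,0,0]'
python3 - <<'E'
from h import *
a=camera("scene")[120:300,110:380]
cv2.imwrite("pics/d.png",cv2.resize(a[...,::-1],None,fx=2.8,fy=2.8,interpolation=cv2.INTER_CUBIC))
E
```

```text
time: 3.42
position: [0.519, -0.0519, 0.1761]
tool_rot: [0.636, 0.772, -0.002, -0.005]
ft_force: [-1.0, 0.2, -0.5]
grip_width: 0.0198
grip_force: 0.0
time: 3.67
position: [0.5213, -0.0523, 0.1406]
tool_rot: [0.636, 0.772, -0.001, -0.002]
ft_force: [-1.5, 0.6, -0.3]
grip_width: 0.0203
grip_force: 0.0
```

View pics/d.png

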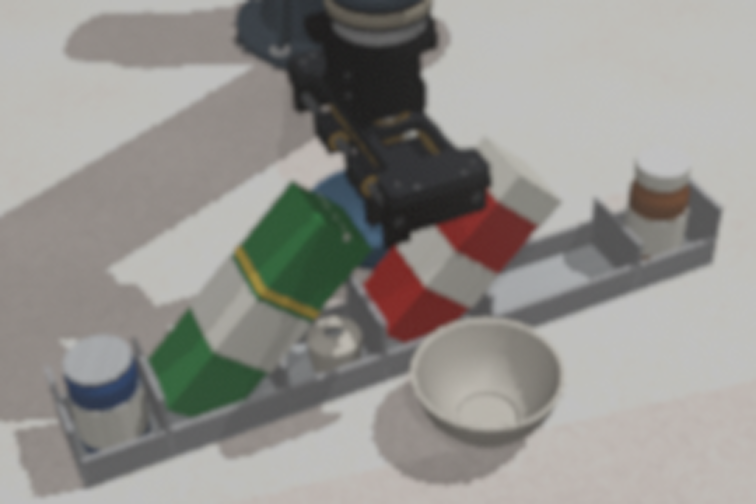

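```bash
python3 -m inch '[-0.12,0,-0.03,0,0,0, -0.24,0,-0.06,0,0,0, -0.36,0,-0.1,0,0,0, -0.45,0,-0.14,0,0,0, -0.54,0,-0.18,0,0,0]'
python3 -m inch '[-0.1,0,-0.03,0,0,0, -0.2,0,-0.06,0,0,0, -0.3,0,-0.1,0,0,0, -0.4,0,-0.13,0,0,0, -0.46,0,-0.15,0,0,0]'
python3 - <<'E'
from h import *
a=camera("scene")[120:300,110:380]
cv2.imwrite("pics/e.png",cv2.resize(a[...,::-1],None,fx=2.8,fy=2.8,interpolation=cv2.INTER_CUBIC))
print((w2px("scene",r2w([(0,-.015,.12)],(.52,-.038,.193)))-[110,120])*2.8)
E
```

```text
time: 4.13
position: [0.5252, -0.0801, 0.1597]
tool_rot: [0.638, 0.77, 0.008, -0.015]
ft_force: [-6.8, 52.8, 36.1]
grip_width: 0.0199
grip_force: 26.9
time: 4.55
position: [0.5402, -0.1308, 0.1726]
tool_rot: [0.634, 0.773, 0.001, 0.003]
ft_force: [0.0, 0.2, 1.0]
grip_width: 0.0197
grip_force: 0.3
[[388.73237999 230.88343206]]
```

View pics/e.png

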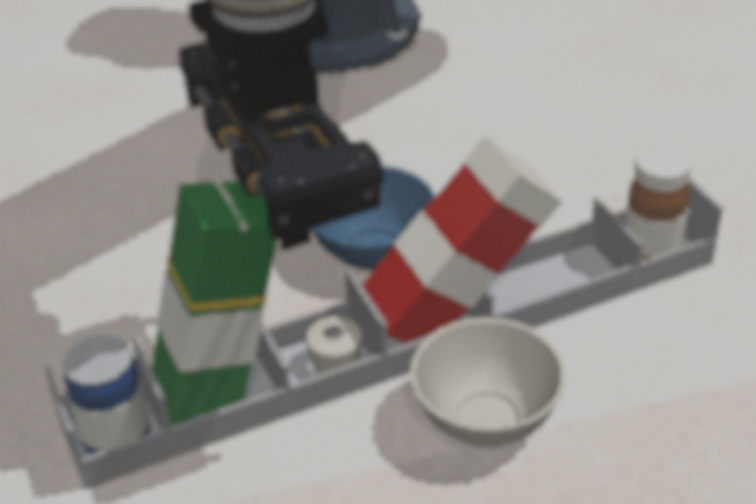

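Carton looks close to upright; I'll check its lean by overlaying the expected upright prism.

```bash
cat > fit.py <<'E'
from h import *
from scipy.optimize import minimize
def fit(thing,L,y0s,img=None,pose=(.52,-.038,.193)):
    camera("scene");camera("top")
    M={n:cut_out(n,thing) for n in("scene","top")}
    M={n:m[0]["region"] for n,m in M.items() if m}
    def cost(v):
        y,x,t=v;t=np.radians(t)
        b=[]
        for sx in(-.028,.028):
            for a in(0,.056):
                for h in(0,L):
                    b.append((x+sx,y+a*np.cos(t)+h*np.sin(t),.004+(.056-a)*np.sin(t)+h*np.cos(t)))
        W=r2w(b,pose);s=0
        for n,m in M.items():
            p=cv2.convexHull(w2px(n,W).astype(np.float32)).astype(int)
            z=np.zeros((420,560),np.uint8);cv2.fillConvexPoly(z,p,1)
            s+=1-(z.astype(bool)&m).sum()/(z.astype(bool)|m).sum()
        return s
    best=min(((cost((y,x,t)),y,x,t) for y in y0s for x in(-.004,0,.004) for t in range(-8,50,2)))
    print(thing,list(M),np.round(best,4))
E
python3 - <<'E'
from fit import *
fit("carton_center",.185,np.arange(-.215,-.175,.003))
fit("shaker_center",.165,np.arange(-.040,0,.003))
E
```

```text
carton_center ['scene'] [ 1.018e-01 -2.090e-01 -4.000e-03  1.400e+01]
shaker_center ['scene', 'top'] [ 1.884e-01 -3.400e-02  0.000e+00  4.600e+01]
```

Carton is at about 14° and still leaning on the fingers. Continuing slowly.

```bash
python3 -m inch '[-0.06,0,-0.01,0,0,0, -0.12,0,-0.02,0,0,0, -0.18,0,-0.03,0,0,0, -0.24,0,-0.03,0,0,0, -0.3,0,-0.03,0,0,0, -0.3,0,-0.03,0,0,0]'
python3 -m inch '[-0.05,0,0,0,0,0, -0.1,0,0,0,0,0, -0.15,0,0,0,0,0, -0.2,0,0,0,0,0, -0.2,0,0,0,0,0]'
python3 - <<'E'
from fit import *
fit("carton_center",.185,np.arange(-.215,-.175,.003))
E
```

```text
time: 5.5
position: [0.5436, -0.1558, 0.171]
tool_rot: [0.635, 0.772, -0.0, 0.001]
ft_force: [-0.6, -0.4, -0.5]
grip_width: 0.0201
grip_force: 0.0
time: 5.92
position: [0.5466, -0.171, 0.171]
tool_rot: [0.635, 0.772, -0.0, 0.0]
ft_force: [0.1, 0.5, 0.5]
grip_width: 0.0204
grip_force: 0.0
carton_center ['scene', 'top'] [ 1.1491 -0.203  -0.004  -4.    ]
```

Near-zero force suggests it has dropped onto its foot. I'll back off, rise, and go over to gap2.

```bash
python3 -m inch '[0.15,0,0,0,0,0, 0.3,0,0,0,0,0, 0.3,0,-0.4,0,0,0, 0.3,0,-0.8,0,0,0, 0.3,0,-0.92,0,0,0]'
python3 -m inch '[0.45,0,0,0,0,0, 0.81,0,0,0,0,0]'
python3 -m inch '[0.5,0,0,0,0,0, 0.81,0,0,0,0,0]'
python3 -m inch '[0.5,0,0,0,0,0, 0.81,0,0,0,0,0]'
python3 -m inch '[0.45,0,0,0,0,0, 0.81,0,0,0,0,0, 0.81,0,0,0,0,0, 0.81,0,0,0,0,0]'
python3 - <<'E'
from fit import *
fit("carton_center",.185,np.arange(-.215,-.175,.003))
o=get_obs();d=o["position"][:2]-[.52,-.038];c,s=np.cos(.193),np.sin(.193);print(d@[c,s],d@[-s,c],o["position"][2],o["tool_rot"])
a=camera("scene")[120:300,110:380]
cv2.imwrite("pics/f.png",cv2.resize(a[...,::-1],None,fx=2.8,fy=2.8,interpolation=cv2.INTER_CUBIC))
E
```

```text
time: 6.53
position: [0.5431, -0.1456, 0.2485]
tool_rot: [0.634, 0.773, 0.001, 0.003]
ft_force: [0.6, -1.5, 0.8]
grip_width: 0.0195
grip_force: 0.0
time: 6.7
position: [0.5288, -0.0817, 0.2454]
tool_rot: [0.636, 0.772, 0.001, 0.001]
ft_force: [-0.2, 0.5, -1.0]
grip_width: 0.0201
grip_force: 0.0
time: 6.87
position: [0.5139, -0.0156, 0.2442]
tool_rot: [0.635, 0.773, 0.0, -0.002]
ft_force: [-0.4, -0.9, -0.3]
grip_width: 0.02
grip_force: 0.0
time: 7.03
position: [0.5013, 0.0479, 0.2442]
tool_rot: [0.634, 0.773, -0.0, -0.001]
ft_force: [-0.4, -0.0, -1.0]
grip_width: 0.0197
grip_force: 0.0
time: 7.37
position: [0.4898, 0.1097, 0.2443]
tool_rot: [0.633, 0.774, -0.0, -0.0]
ft_force: [-0.1, 0.1, 0.5]
grip_width: 0.0199
grip_force: 0.0
carton_center ['scene', 'top'] [ 0.2342 -0.209   0.      0.    ]
-0.0001978239404375957 0.14770852497807888 0.2444674828550653 [ 6.35360391e-01  7.72215742e-01 -9.55095705e-05  1.14140136e-04]
```

View pics/f.png

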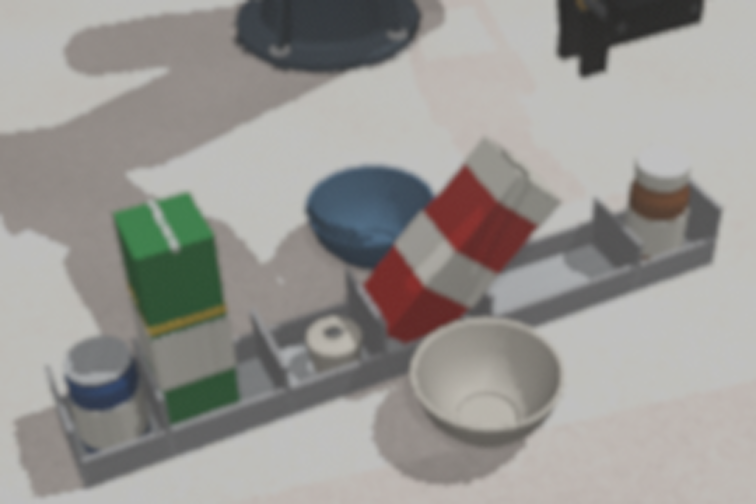

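Carton stands upright (fit 0°). Now the shaker: descend into gap2 beyond its top, then push slowly while following the rising corner.

```bash
python3 -m inch '[0,0,0.45,0,0,0, 0,0,0.9,0,0,0, 0,0,1,0,0,0]'
python3 -m inch '[0,0,0.3,0,0,0, 0,0,0.43,0,0,0, 0,0,0.43,0,0,0, -0.1,0,0.43,0,0,0, -0.2,0,0.43,0,0,0]'
python3 -m inch '[-0.05,0,-0.05,0,0,0, -0.1,0,-0.1,0,0,0, -0.15,0,-0.15,0,0,0, -0.2,0,-0.2,0,0,0]'
python3 -m inch '[-0.05,0,-0.05,0,0,0, -0.1,0,-0.09,0,0,0, -0.15,0,-0.13,0,0,0, -0.2,0,-0.16,0,0,0]'
```

```text
time: 7.87
position: [0.4885, 0.1066, 0.1607]
tool_rot: [0.636, 0.772, -0.003, -0.003]
ft_force: [-0.5, -0.5, -0.6]
grip_width: 0.02
grip_force: 0.0
time: 8.28
position: [0.4954, 0.0914, 0.1312]
tool_rot: [0.635, 0.773, 0.001, 0.001]
ft_force: [-1.0, 4.2, 2.4]
grip_width: 0.02
grip_force: 2.4
time: 8.62
position: [0.4979, 0.0769, 0.1481]
tool_rot: [0.636, 0.772, 0.002, -0.0]
ft_force: [-1.0, 6.4, 2.6]
grip_width: 0.02
grip_force: 3.0
time: 8.95
position: [0.5013, 0.0602, 0.1605]
tool_rot: [0.635, 0.772, 0.001, 0.001]
ft_force: [0.0, 2.4, 1.6]
grip_width: 0.0201
grip_force: 1.2
```

```bash
python3 -m inch '[-0.06,0,-0.03,0,0,0, -0.12,0,-0.06,0,0,0, -0.18,0,-0.09,0,0,0, -0.24,0,-0.1,0,0,0, -0.3,0,-0.11,0,0,0, -0.36,0,-0.12,0,0,0]'
python3 -m inch '[-0.06,0,0,0,0,0, -0.12,0,0,0,0,0, -0.18,0,0,0,0,0, -0.24,0,0,0,0,0, -0.3,0,0,0,0,0, -0.36,0,0,0,0,0, -0.4,0,0,0,0,0, -0.4,0,0,0,0,0]'
python3 -m inch '[0.2,0,0,0,0,0, 0.5,0,0,0,0,0, 0.8,0,0,0,0,0, 0.8,0,-0.5,0,0,0, 0.8,0,-1,0,0,0, 0.8,0,-1,0,0,0]'
python3 - <<'E'
from fit import *
fit("carton_center",.185,np.arange(-.215,-.175,.003))
fit("shaker_center",.165,np.arange(-.040,0,.003))
for n in("salt_pot",): print([(round(d["conf"],2),np.round(d["bbox"]).tolist()) for d in cut_out("scene",n)[:2]])
a=camera("scene")[120:300,110:380]
cv2.imwrite("pics/g.png",cv2.resize(a[...,::-1],None,fx=2.8,fy=2.8,interpolation=cv2.INTER_CUBIC))
E
```

```text
time: 9.45
position: [0.5062, 0.0316, 0.1684]
tool_rot: [0.635, 0.773, -0.0, -0.0]
ft_force: [1.4, 0.2, 0.3]
grip_width: 0.0202
grip_force: 0.2
time: 10.12
position: [0.5127, 0.0003, 0.1685]
tool_rot: [0.635, 0.772, 0.0, 0.0]
ft_force: [-0.8, 0.6, -0.0]
grip_width: 0.0199
grip_force: 0.0
time: 10.62
position: [0.5042, 0.0643, 0.2549]
tool_rot: [0.634, 0.773, 0.004, 0.006]
ft_force: [1.3, -0.1, 0.8]
grip_width: 0.0201
grip_force: 0.0
carton_center ['scene', 'top'] [ 0.1632 -0.209   0.      0.    ]
shaker_center ['scene', 'top'] [ 0.2203 -0.034  -0.004   0.    ]
[(0.74, [221.0, 235.0, 242.0, 251.0])]
```

View pics/g.png

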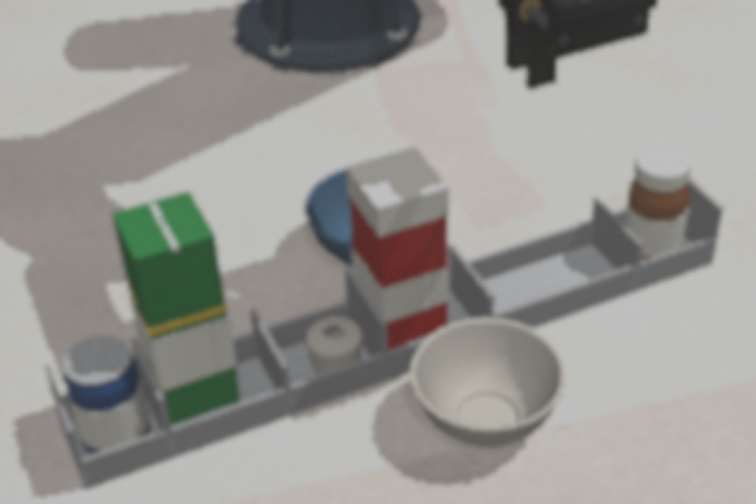

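The last picture shows carton (crop 175,310) and shaker (crop 400,245) both upright in their own bays. The salt pot, jar, can and bowls have not moved, and the gripper is clear.

```bash
python3 -m inch '[0,0,0,0,0,0, 0,0,0,0,0,0, 0,0,0,0,0,0]'; python3 -c "from rig import *;print(hand_in())"
```

```text
time: 11.37
position: [0.5, 0.0637, 0.2484]
tool_rot: [0.635, 0.773, -0.0, -0.0]
ft_force: [0.3, -0.5, 0.6]
grip_width: 0.0197
grip_force: 0.0
the job is handed in; nothing more can be done
None
```

The carton and the shaker both stand upright in their own bays, the other containers and bowls look undisturbed, and the job was handed in at about 11 s with the gripper clear; one carton push reached about 64 N at the wrist, under the 120 N limit.

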